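# Pack the gauge cases into the instrument chest

### The job

Lift the lid of the instrument chest right up so that it stands open, pack every gauge case that is on the bench into the chest side by side in one layer, each flat on the chest's floor with its grip upward, and then lower the lid gently until it is fully shut. Leave the loupe, the oil bottle and the vee block where they are.

Things in the scene. Friction and masses are not known exactly. Their poses are not given: they have to be found in the camera images.
- chest: Dark wooden instrument chest fixed to the bench, 148 (x) x 218 (y) x 75 mm high under its lid. Walls and floor 6 mm, so inside 136 (x) x 206 (y) mm, 69 mm deep: all six cases fit at once in one layer, 3 to 4 mm apart if well arranged. Origin: centre of its underside, on the bench; x points from the front wall (nearer the robot) to the hinged rear side, z up.
- lid (a joint): Hinge of the chest's flat 8 mm lid (0.35 kg), rad: 0 = shut on the rim, grows as the front edge rises, 1.57 = lid upright, stop at 2.0 (leaning back). The hinge is stiff: the lid stays at any angle where it is left, and takes about 1 to 5 N at the bar to move either way.
- lid_bar (a point): Middle of the round steel pull bar of the lid: 12 mm diameter, 104 mm long, parallel to the chest's y axis, held by two arms at 50 mm either side of its middle, 50 mm beyond the lid's front edge and 210 mm from the hinge axis. With the lid shut it stands 79 mm above the bench in front of the chest. Being round it can turn between the fingers as the lid swings, the tool staying upright.
- lid_hinge (a point): Middle of the hinge axis, which runs along the chest's y axis 86 mm behind the chest's centre (its +x), 75 mm above the bench, level with the lid's underside. Opening carries the bar from the -x side of the axis up and over it.
- case_a: Closed wooden gauge case, a plain block 128 mm (own x) x 40 mm (own y) x 38 mm high, 0.13 to 0.55 kg, with an aluminium grip on the middle of its top: an upright bar 14 mm thick (own x), 34 mm long (own y), 24 mm tall, so 62 mm overall. Origin: centre of its underside, z up. May be absent (None).
- case_b: Closed wooden gauge case, a plain block 84 mm (own x) x 40 mm (own y) x 38 mm high, 0.13 to 0.55 kg, with an aluminium grip on the middle of its top: an upright bar 14 mm thick (own x), 34 mm long (own y), 24 mm tall, so 62 mm overall. Origin: centre of its underside, z up. May be absent (None).
- case_c: Closed wooden gauge case, a plain block 68 mm (own x) x 40 mm (own y) x 38 mm high, 0.13 to 0.55 kg, with an aluminium grip on the middle of its top: an upright bar 14 mm thick (own x), 34 mm long (own y), 24 mm tall, so 62 mm overall. Origin: centre of its underside, z up. May be absent (None).
- case_d: Closed wooden gauge case, a plain block 84 mm (own x) x 70 mm (own y) x 38 mm high, 0.13 to 0.55 kg, with an aluminium grip on the middle of its top: an upright bar 14 mm thick (own x), 34 mm long (own y), 24 mm tall, so 62 mm overall. Origin: centre of its underside, z up. May be absent (None).
- case_e: Closed wooden gauge case, a plain block 82 mm (own x) x 40 mm (own y) x 38 mm high, 0.13 to 0.55 kg, with an aluminium grip on the middle of its top: an upright bar 14 mm thick (own x), 34 mm long (own y), 24 mm tall, so 62 mm overall. Origin: centre of its underside, z up. May be absent (None).
- case_f: Closed wooden gauge case, a plain block 76 mm (own x) x 40 mm (own y) x 38 mm high, 0.13 to 0.55 kg, with an aluminium grip on the middle of its top: an upright bar 14 mm thick (own x), 34 mm long (own y), 24 mm tall, so 62 mm overall. Origin: centre of its underside, z up. May be absent (None).
- loupe: Bystander: folding black loupe lying on the bench, about 80 x 38 x 15 mm. Leave alone. Origin: underside of the lens ring.
- oil_bottle: Bystander: grey oil bottle, 48 mm diameter, 110 mm tall. Leave alone. Origin: centre of its underside.
- vee_block: Bystander: steel vee block, 50 x 50 x 42 mm. Leave alone. Origin: centre of its underside.
Mind the look-alikes: they are no part of the job. Leave any green or purple look-alike of the case_b alone.

How it is judged (in metres and radians):
On the way, in this order (a step that is already met when the one before it is completed fails the run):
1. the lid stands open (more than 1.3 rad) (value of joint lid above 1.3 rad), for 0.2 s.
2. every case present stands flat on the chest's floor, grip up (x of case_a in the frame of chest between -0.068 and 0.068 m and y of case_a in the frame of chest between -0.103 and 0.103 m and z of each of case_a, case_b, case_c, case_d, case_e, case_f in the frame of chest below 0.012 m and angle between each of case_a, case_b, case_c, case_d, case_e, case_f's own z axis and vertical below 0.1 rad and x of case_b in the frame of chest between -0.068 and 0.068 m and y of case_b in the frame of chest between -0.103 and 0.103 m and x of case_c in the frame of chest between -0.068 and 0.068 m and y of case_c in the frame of chest between -0.103 and 0.103 m and x of case_d in the frame of chest between -0.068 and 0.068 m and y of case_d in the frame of chest between -0.103 and 0.103 m and x of case_e in the frame of chest between -0.068 and 0.068 m and y of case_e in the frame of chest between -0.103 and 0.103 m and x of case_f in the frame of chest between -0.068 and 0.068 m and y of case_f in the frame of chest between -0.103 and 0.103 m), for 0.2 s.
At the end, for the whole second after the job is handed in: Every case present is inside the chest (origin within the inner walls and less than 12 mm above the chest's underside, i.e. within 6 mm of its floor), upright to within 0.1 rad and at rest; the lid is shut to within 0.04 rad (all of step 2 and linear speed of each of case_a, case_b, case_c, case_d, case_e, case_f below 0.02 m/s and value of joint lid below 0.04 rad); the robot touches nothing.
It fails at once if the lid is slammed (falls faster than 2 rad/s over its last 0.6 rad) (value of joint lid below 0.6 rad and velocity of joint lid below -2 rad/s).
It fails at once if the loupe, oil bottle or vee block is moved more than 30 mm (distance of any of loupe, oil_bottle, vee_block from where it was at the start of the episode above 0.03 m).
Of case_a, case_b, case_c, case_d, case_e, case_f only 4 to 6 are there at a start; the rules pass over those that are not, and their reading is None.
At some moment in a run one of case_a, case_b, case_c, case_d, case_e, case_f may be knocked a few centimetres aside while the robot is not near it.
It also fails if it takes over 210 s, if anything falls off the work surface, if the arm or the gripper's body presses on something with over 40 N, if the wrist force passes 120 N, or if a joint passes its speed limit or range.

### The arm

A 6-joint arm with a two-finger parallel gripper is mounted at the origin on the work surface. World frame = base frame: x ahead of the robot, y to its left, z up, the work surface at z = 0. Lengths are in mm, angles in rad, forces in N, time in s.
With the tool pointing down it reaches from about 400 to 925 mm from the base axis. Payload 12.5 kg.
Tool frame: the origin (TCP) lies midway between the tips of the shut fingers; the grasp point (between the pads) lies 19 mm behind it (env.pinch_z is the z of the grasp point in the tool frame, in mm); z points along the fingers, y is the line along which they close (so a half turn about z gives the same grasp; the last joint's range is limited). The gripper opens to 95 mm and grips with 3 to 60 N. Pads are 20 mm wide; open, the fingers measure 119 mm over their backs; the gripper's body (75 mm by 180 mm) begins 59 mm behind the grasp point.
Start: joints at [1.088, 0.491, 1.559, -0, 1.092, -0.106], TCP at [229.952, 581.179, 214.661] pointing down, gripper open.
Joint ranges: [-3.1, 3.1], [-0.84, 2.19], [0.05, 2.79], [-1.13, 4.28], [0.06, 2.93], [-2.69, 2.69]. Speed limits (rad/s): [2.22, 2.22, 2.79, 3.14, 3.14, 3.14].

### API

Orientations are given as [roll, pitch, yaw] about the fixed x, y, z axes, in that order (R = Rz(yaw) Ry(pitch) Rx(roll)).
In Python, from cell import env, eyes gives the robot as it stands.
- The arm moves only by the shell command python3 -m inch 'ROWS'. ROWS is JSON, a list of rows, each a list of 3 entries, a list of its own where there are three numbers: the shift along the tool's x, y, z in units of 60 mm (1.0 is 60 mm), then the turn about the tool's z in units of 5 degrees (1.0 is 5 degrees), then the closure, from -1 (fully open) to 1 (shut). In form: [[[tx, ty, tz], turn, claw], ...]. A call has exactly 10 rows; each row shifts and turns the commanded pose from where the row before left it, along the tool's axes as they then stand; what a row does not reach is not made up. A row lasts 1/8 s, in which the tool goes at most 62.5 mm and 10.7 degrees, less where a joint would pass 70% of its speed; a pose out of reach is approached as far as the arm can. A call is refused whole if a number of a shift passes 1 or a number of a turn 1, either way. A call with a gripper value outside its range is refused whole. The fingers move at their own pace and stop on an object; the grip force is fixed at half the most. Time passes only in rows, so rows that do not move let the fingers close, or fill a call up. It gives the time, the measured TCP pose, the force, the opening and the grip force at its end, in the units of the state.
- env.state(): the state, without advancing time (a new reading comes with each control period).
- eyes.read_camera(name): name is "side" or "top" or "wrist"; returns a dict with "pixels" (480x640x3 uint8, red, green, blue), "fx", "fy", "cx", "cy" (pixels), "extrinsics" (4x4, takes a point from world to camera coordinates). Camera axes: x right, y down, z forward; pixel columns grow to the right and rows downward; lengths in mm; the calibration is good to about 2 mm. A picture is of the moment at which its call begins. There is no depth.
- env.job_done(): hands the job in; it is judged then, once.
Trained networks look in a picture, given as the dict that the camera call returned (one of the last four; its "shot" number tells which), for a name from the list of things; names that differ only in an ending like _2 or _b are one class to them, and where a whole thing is asked for, a point or a joint stands for the part that bears it (a point fixed in the world has none). Each returns a list of dicts, best first, with "score" (0 to 1); they miss things now and then, are a little off and sometimes report something else, mostly with a low value. They report only what shows in the picture. A call takes as long as a camera call. They do not tell look-alikes from the thing itself.
- eyes.boxes_of(name, picture): "centre" ([row, column] in pixels, amid what is visible of it).
- eyes.cut_out(name, picture): "mask" (480x640 bool, what is visible of it) and "centre" ([row, column] in pixels, amid what is visible of it).
- eyes.spot_point(name, picture): "centre" ([row, column] in pixels: a listed point, or the origin of a listed thing).
The state is a dict: "t": time; "joints": joint angles; "qvel": joint speeds; "tau": joint torques, N m; "eef_pos": TCP position; "tcp_rot": TCP orientation; "ft_force": force on the tool from outside, world axes, zero at the start; "moment": the same for the moment, N m; "opening": opening from 0.0 (shut) to 1.0 (fully open); "grip_force": force on a finger pad.
Only numpy, scipy, OpenCV 4.12 (cv2) and the standard library are available. Lean on these libraries where they do the work, as an engineer would, in place of code of your own. Each camera call takes 0.05 s, during which the arm holds its last target. There are 200 camera calls.

## Working session

There is one attempt and no reset: what is moved stays moved. The work goes in short steps, Python scripts to look and compute and a shell command to move; the robot and the scene stay as the last step left them, time stands still between calls to the robot, and variables do not carry over. Pictures are saved under pics/ and viewed, at most 14 in all, crops included, and the job is handed in when it is done.

```bash
ls; mkdir -p pics; python3 - <<'E'
from cell import env, eyes
import cv2
print(env.state(), env.pinch_z)
for n in ["top","side"]:
    p=eyes.read_camera(n); cv2.imwrite(f"pics/{n}0.png",p["pixels"][:,:,::-1])
    print(n,p["fx"],p["fy"],p["cx"],p["cy"],p["extrinsics"])
E
```

```text
pics
{'t': 0.0, 'joints': array([ 1.08839211e+00,  4.91572312e-01,  1.55945473e+00, -3.58831443e-05,
        1.09166688e+00, -1.05631054e-01]), 'qvel': array([-0.00035002,  0.0012998 ,  0.00090538, -0.00132788, -0.002865  ,
        0.00186134]), 'tau': array([-2.29551013e-03, -6.12634134e+01, -2.58178318e+01,  6.90926844e-02,
        4.83141316e-02, -1.22524148e-04]), 'eef_pos': array([229.84497981, 580.94606858, 214.05200098]), 'tcp_rot': array([-3.14049417e+00, -8.44646537e-05,  2.76483600e+00]), 'ft_force': array([ 0.34139196,  0.28884707, -0.94715173]), 'moment': array([ 0.02147632, -0.02815794, -0.02383135]), 'grip_force': 0.0, 'opening': 1.0010004224568425} -18.8
top 607.6885859844456 607.6885859844456 322.5239224655341 236.4202167219091 [[ 2.14192363e-02 -9.99760686e-01 -4.44815630e-03 -4.82342356e+01]
 [-9.86337867e-01 -2.04043626e-02 -1.63466434e-01  5.74553602e+02]
 [ 1.63336552e-01  7.88871116e-03 -9.86538868e-01  1.32875462e+03]
 [ 0.00000000e+00  0.00000000e+00  0.00000000e+00  1.00000000e+00]]
side 605.3159880600109 605.3159880600109 315.1121666301596 227.31295221109932 [[ 9.65254127e-01 -2.61266548e-01  4.92546132e-03 -5.80628965e+02]
 [-1.55419752e-01 -5.89149791e-01 -7.92935826e-01  1.34790766e+02]
 [ 2.10069441e-01  7.64619065e-01 -6.09285250e-01  1.36312773e+03]
 [ 0.00000000e+00  0.00000000e+00  0.00000000e+00  1.00000000e+00]]
```

View pics/top0.png

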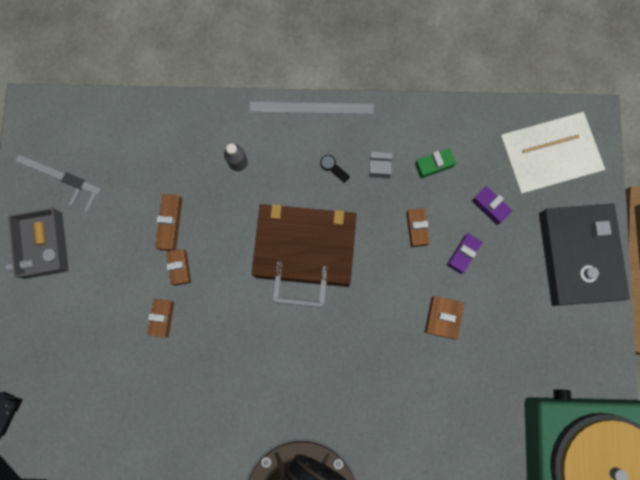

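View pics/side0.png

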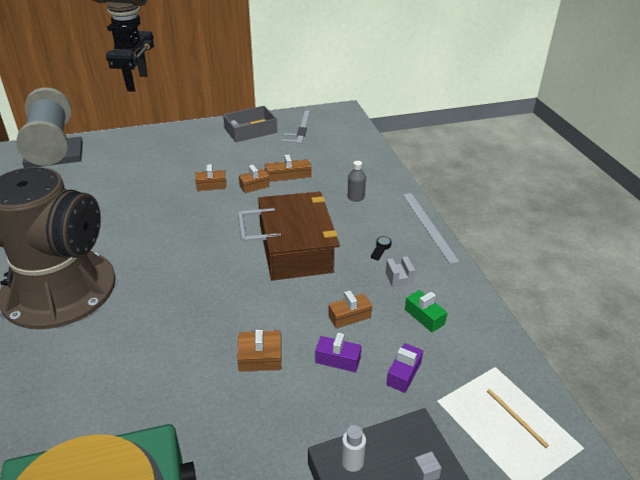

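The top picture shows the shut chest at about (col 305, row 243) with its bar at (300, 300). Five brown cases are visible: the long one at (168, 222), then (177, 266), (160, 318), (418, 227), and the wide one at (445, 317). The green (436, 162) and purple (492, 205), (465, 253) blocks are look-alikes. The side view agrees.

```bash
cat > h.py <<'E'
import numpy as np, cv2
from scipy.optimize import minimize
from scipy.spatial.transform import Rotation as Ro
from cell import env, eyes
DIM=dict(a=(128,40),b=(84,40),c=(68,40),d=(84,70),e=(82,40),f=(76,40))
def box(x0,x1,y0,y1,z0,z1): return np.array([[x,y,z] for x in(x0,x1) for y in(y0,y1) for z in(z0,z1)],float)
def case(L,W): return [box(-L/2,L/2,-W/2,W/2,0,38),box(-7,7,-17,17,38,62)]
CHEST=[box(-74,74,-109,109,0,75),box(-74,86,-109,109,75,83)]
def proj(p,X):
    c=np.c_[X,np.ones(len(X))]@np.array(p["extrinsics"])[:3].T
    return np.c_[p["fx"]*c[:,0]/c[:,2]+p["cx"],p["fy"]*c[:,1]/c[:,2]+p["cy"]]
def place(X,pose):
    x,y,th=pose[:3]; z=pose[3] if len(pose)>3 else 0
    c,s=np.cos(th),np.sin(th)
    return X@np.array([[c,s,0],[-s,c,0],[0,0,1]])+[x,y,z]
def unproj(p,rc,z):
    E=np.array(p["extrinsics"]);R,t=E[:3,:3],E[:3,3]
    d=R.T@np.array([(rc[1]-p["cx"])/p["fx"],(rc[0]-p["cy"])/p["fy"],1]); o=-R.T@t
    return (o+d*(z-o[2])/d[2])[:2]
def render(p,parts,pose,S=4):
    m=np.zeros((480*S,640*S),np.uint8)
    for X in parts:
        q=((proj(p,place(X,pose))+.5)*S-.5)
        cv2.fillConvexPoly(m,cv2.convexHull(np.round(q*16).astype(np.int32)),1,shift=4)
    return m
def crop(m,S=4):
    r,c=np.where(m); return max(r.min()-15,0),r.max()+16,max(c.min()-15,0),c.max()+16
def fit(views,parts,pose0):
    "views: [(pic,mask)]; maximise IoU over x,y,yaw"
    S=4; dat=[]
    for p,m in views:
        b=crop(m); dat.append((p,b,cv2.resize(m[b[0]:b[1],b[2]:b[3]].astype(np.uint8),None,fx=S,fy=S,interpolation=cv2.INTER_NEAREST)))
    def cost(v):
        s=0
        for p,b,mm in dat:
            q=dict(p);q["cx"]=p["cx"]-b[2];q["cy"]=p["cy"]-b[0]
            r=np.zeros_like(mm)
            for X in parts:
                w=(proj(q,place(X,[v[0],v[1],v[2]/50]))+.5)*S-.5
                cv2.fillConvexPoly(r,cv2.convexHull(np.round(w*16).astype(np.int32)),1,shift=4)
            s+=1-(r&mm).sum()/(r|mm).sum()
        return s/len(dat)
    v0=np.array([pose0[0],pose0[1],pose0[2]*50])
    best=None
    for k in range(2):
        st=v0 if best is None else best.x
        r=minimize(cost,st,method="Nelder-Mead",options=dict(initial_simplex=np.array([st,st+[6,0,0],st+[0,6,0],st+[0,0,8]]),xatol=.05,fatol=1e-5))
        best=r
    return np.array([r.x[0],r.x[1],r.x[2]/50]),1-r.fun
def brown(p,m):
    hsv=cv2.cvtColor(p["pixels"],cv2.COLOR_RGB2HSV)[m]; hsv=hsv[hsv[:,1]>90]
    return len(hsv)>0 and np.median(hsv[:,0])<25
def go(x,y,z,yaw=None):
    "shift in tool units and turn units from present pose; yaw is that of tool frame (mod pi)"
    s=env.state();R=Ro.from_euler("xyz",s["tcp_rot"]).as_matrix()
    y0=s["tcp_rot"][2]; d=0 if yaw is None else (yaw-y0+np.pi/2)%np.pi-np.pi/2
    sh=R.T@(np.array([x,y,z])-s["eef_pos"])/60
    return np.round(sh,2),round(float(-np.degrees(d)/5),2)
E
cat > m.py <<'E'
from h import *
T=eyes.read_camera("top"); S=eyes.read_camera("side")
ct=[c for c in eyes.cut_out("case_a",T) if c["score"]>.3 and brown(T,c["mask"])]
cs=[c for c in eyes.cut_out("case_a",S) if c["score"]>.3 and brown(S,c["mask"])]
for c in ct:
    xy=unproj(T,c["centre"],30)
    w=proj(S,np.array([[*xy,30]]))[0][::-1]
    k=min(cs,key=lambda k:np.hypot(*(np.array(k["centre"])-w)),default=None)
    v=[(T,c["mask"])]
    if k and np.hypot(*(np.array(k["centre"])-w))<12: v.append((S,k["mask"]))
    res=[]
    for n,(L,W) in DIM.items():
        bb=max((fit(v,case(L,W),[*xy,t]) for t in (0.,.8,1.57,2.4)),key=lambda r:r[1])
        res.append((round(bb[1],3),n,np.round(bb[0],2)))
    res.sort(key=lambda r:-r[0]); print(np.round(c["centre"]),c["score"],len(v)); [print("   ",r) for r in res[:4]]
E
cat > c.py <<'E'
from h import *
T=eyes.read_camera("top"); S=eyes.read_camera("side")
v=[]
for p in(T,S):
    k=eyes.cut_out("chest",p); print([(round(q["score"],2),q["mask"].sum()) for q in k]); v.append((p,k[0]["mask"]))
    for n,z in(("lid_bar",79),("lid_hinge",75)):
        for q in eyes.spot_point(n,p)[:1]: print(n,q["score"],unproj(p,q["centre"],z))
    cv2.imwrite("pics/mask%d.png"%len(v),k[0]["mask"]*255)
print(fit(v,CHEST,[640,0,0])); print(fit(v[:1],CHEST,[640,0,0])); print(fit(v[1:],CHEST,[640,0,0]))
E
python3 c.py; python3 m.py
```

```text
[(0.96, np.int64(7629))]
lid_bar 0.72 [422.30023513  13.72910729]
lid_hinge 0.83 [638.89612949  -3.07212369]
[(0.92, np.int64(6240)), (0.66, np.int64(1151))]
lid_bar 0.92 [413.41320841  15.43613415]
lid_hinge 0.86 [632.84158489 -17.28584115]
(array([ 5.48776819e+02,  2.41107740e+00, -6.43842535e-02]), np.float64(0.9127438280571567))
(array([ 5.47299850e+02,  4.11329695e+00, -6.98077290e-02]), np.float64(0.9203996312074776))
(array([530.02528556,  -1.22410429,   1.47871809]), np.float64(0.7035115655380489))
[218. 166.] 0.98 2
    (np.float64(0.903), 'a', array([608.06, 321.85,   3.08]))
    (np.float64(0.675), 'b', array([ 6.0891e+02,  3.2170e+02, -4.0000e-02]))
    (np.float64(0.661), 'e', array([ 6.0850e+02,  3.2179e+02, -4.0000e-02]))
    (np.float64(0.642), 'd', array([6.1556e+02, 3.1995e+02, 4.2000e-01]))
[315. 448.] 0.96 2
    (np.float64(0.933), 'd', array([ 401.95, -314.63,    2.97]))
    (np.float64(0.689), 'b', array([ 4.0001e+02, -3.2336e+02, -1.2000e-01]))
    (np.float64(0.686), 'e', array([ 400.58, -322.22,    2.88]))
    (np.float64(0.658), 'f', array([ 399.5 , -323.27,
[... 323 characters left out ...]
   (np.float64(0.907), 'e', array([ 3.8720e+02,  3.2598e+02, -1.2000e-01]))
    (np.float64(0.901), 'b', array([ 3.8745e+02,  3.2609e+02, -1.1000e-01]))
    (np.float64(0.888), 'f', array([388.43, 325.97,   3.01]))
    (np.float64(0.805), 'c', array([ 3.8884e+02,  3.2591e+02, -1.4000e-01]))
[265. 176.] 0.59 2
    (np.float64(0.899), 'f', array([501.75, 292.53,   3.34]))
    (np.float64(0.873), 'c', array([5.0322e+02, 2.9291e+02, 2.0000e-01]))
    (np.float64(0.869), 'e', array([5.0254e+02, 2.9268e+02, 2.0000e-01]))
    (np.float64(0.852), 'b', array([502.97, 292.91,   3.34]))[ WARN:0@1.538] global loadsave.cpp:1063 imwrite_ Unsupported depth image for selected encoder is fallbacked to CV_8U.
```

```bash
python3 -c "
from h import *
print(go(450,10,270,1.505))"
```

```text
(array([-6.91, -7.5 , -0.92]), 14.44)
```

```bash
R='[-0.69,-0.75,-0.09]'; python3 -m inch '[[[-0.69,-0.75,-0.09],0,-1],[[-0.69,-0.75,-0.09],0,-1],[[-0.69,-0.75,-0.09],0,-1],[[-0.69,-0.75,-0.09],0,-1],[[-0.69,-0.75,-0.09],0,-1],[[-0.69,-0.75,-0.09],0,-1],[[-0.69,-0.75,-0.09],0,-1],[[-0.69,-0.75,-0.09],0,-1],[[-0.69,-0.75,-0.09],0,-1],[[-0.69,-0.75,-0.09],0,-1]]'
python3 -m inch '[[[0,0,0],1,-1],[[0,0,0],1,-1],[[0,0,0],1,-1],[[0,0,0],1,-1],[[0,0,0],1,-1],[[0,0,0],1,-1],[[0,0,0],1,-1],[[0,0,0],1,-1],[[0,0,0],1,-1],[[0,0,0],1,-1]]'
python3 -m inch '[[[0,0,0],1,-1],[[0,0,0],1,-1],[[0,0,0],1,-1],[[0,0,0],1,-1],[[0,0,0],0.44,-1],[[0,0,0],0,-1],[[0,0,0],0,-1],[[0,0,0],0,-1],[[0,0,0],0,-1],[[0,0,0],0,-1]]'
python3 - <<'E'
from h import *
p=eyes.read_camera("wrist"); cv2.imwrite("pics/w1.png",p["pixels"][:,:,::-1])
print(np.round(p["extrinsics"],3),p["fx"],p["cx"],p["cy"])
for n,z in(("lid_bar",79),("lid_hinge",75)):
    for q in eyes.spot_point(n,p)[:2]: print(n,q["score"],q["centre"],unproj(p,q["centre"],z))
print(go(424,10,60,1.505))
E
```

```text
t: 1.95
eef_pos: [449.8, 8.4, 269.1]
tcp_rot: [3.141, 0.001, 2.765]
ft_force: [1.1, 0.6, -0.2]
opening: 0.998
grip_force: 0.0
t: 3.2
eef_pos: [449.3, 10.4, 268.8]
tcp_rot: [3.141, 0.0, 1.889]
ft_force: [0.2, -0.2, 0.2]
opening: 0.996
grip_force: 0.0
t: 4.45
eef_pos: [449.3, 10.4, 268.6]
tcp_rot: [3.142, -0.0, 1.505]
ft_force: [0.0, -0.5, 0.6]
opening: 0.998
grip_force: 0.0
[[ 9.98000e-01 -6.50000e-02 -0.00000e+00 -4.48501e+02]
 [-6.30000e-02 -9.62000e-01  2.66000e-01 -5.71500e+00]
 [-1.70000e-02 -2.65000e-01 -9.64000e-01  4.53580e+02]
 [ 0.00000e+00  0.00000e+00  0.00000e+00  1.00000e+00]] 408.8664150820094 318.52635000981144 235.50157337347963
lid_bar 0.79 [204.8, 289.7] [424.72324226  16.63941754]
lid_hinge 0.83 [207.3, 522.5] [ 6.34563118e+02 -1.68819060e-01]
(array([-0.03, -0.42,  3.48]), -0.0)
```

View pics/w1.png

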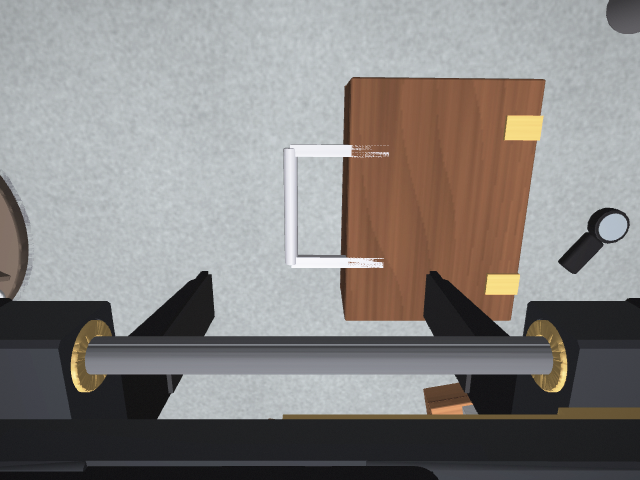

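The wrist picture shows the bar from (290, 148) to (292, 265), with the lid corners at about (353, 78), (545, 80), (511, 320) and (346, 320).

```bash
python3 - <<'E'
from h import *
p=eyes.read_camera("wrist")
for rc,z in (((148,290),82),((265,292),82),((80,545),83),((320,511),83),((320,346),83),((78,353),83)): print(rc,np.round(unproj(p,rc,z),1))
k=eyes.cut_out("chest",p); print([(q["score"],q["mask"].sum()) for q in k])
m=k[0]["mask"]; r,c=np.where(m); print(r.min(),r.max(),c.min(),c.max())
print(fit([(p,m)],CHEST,[548,3,-.066]))
T=eyes.read_camera("top");mt=eyes.cut_out("chest",T)[0]["mask"];r,c=np.where(mt); print(r.min(),r.max(),c.min(),c.max())
E
```

```text
(148, 290) [429.4  66.4]
(265, 292) [422.4 -39.2]
(80, 545) [641.9 107. ]
(320, 511) [ 627.  -108.1]
(320, 346) [469.4 -97.8]
(78, 353) [485.4 118.8]
[(0.82, np.int64(46487))]
76 321 283 545
(array([ 5.48816604e+02,  6.07632700e+00, -7.49668207e-02]), np.float64(0.8917747192347499))
204 286 257 356
```

```bash
python3 -c "
from h import *
print(go(426,13.7,60,1.501))"

```

```text
(array([ 0.03, -0.39,  3.48]), 0.04)
```

```bash

python3 -m inch '[[[0.03,-0.2,0],0.04,0],[[0,-0.19,0],0,0],[[0,0,0.6],0,0],[[0,0,0.6],0,0],[[0,0,0.6],0,0],[[0,0,0.5],0,0],[[0,0,0.5],0,0],[[0,0,0.4],0,0],[[0,0,0.28],0,0],[[0,0,0],0,0]]'
python3 -m inch '[[[0,0,0],0,0.2],[[0,0,0],0,0.4],[[0,0,0],0,0.6],[[0,0,0],0,0.7],[[0,0,0],0,1],[[0,0,0],0,1],[[0,0,0],0,1],[[0,0,0],0,1],[[0,0,0],0,1],[[0,0,0],0,1]]'
python3 - <<'E'
from h import *
s=env.state()["eef_pos"]; R=213; print(s)
th=np.linspace(0,1.8,31); r=210; a0=np.arctan2(4,210); 
P=np.c_[-r*np.cos(th+a0),r*np.sin(th+a0)]
d=np.diff(P,axis=0)/60
for x in d: print("[[0,%.2f,%.2f],0,1]"%(x[0],-x[1]),end=",")
print(np.round(d,2).sum(0)*60)
E
```

```text
t: 6.05
eef_pos: [425.2, 13.9, 59.4]
tcp_rot: [-3.14, -0.0, 1.501]
ft_force: [0.4, 0.3, 0.5]
opening: 0.501
grip_force: 0.0
t: 7.3
eef_pos: [424.7, 13.9, 59.6]
tcp_rot: [-3.138, -0.0, 1.501]
ft_force: [-6.1, -0.9, 1.4]
opening: 0.12
grip_force: 30.0
[424.66511157  13.94823223  59.59046747]
[[0,0.01,-0.21],0,1],[[0,0.02,-0.21],0,1],[[0,0.04,-0.21],0,1],[[0,0.05,-0.20],0,1],[[0,0.06,-0.20],0,1],[[0,0.07,-0.20],0,1],[[0,0.08,-0.19],0,1],[[0,0.09,-0.19],0,1],[[0,0.11,-0.18],0,1],[[0,0.12,-0.17],0,1],[[0,0.13,-0.17],0,1],[[0,0.14,-0.16],0,1],[[0,0.15,-0.15],0,1],[[0,0.15,-0.14],0,1],[[0,0.16,-0.13],0,1],[[0,0.17,-0.12],0,1],[[0,0.18,-0.11],0,1],[[0,0.18,-0.10],0,1],[[0,0.19,-0.09],0,1],[[0,0.19,-0.08],0,1],[[0,0.20,-0.07],0,1],[[0,0.20,-0.05],0,1],[[0,0.21,-0.04],0,1],[[0,0.21,-0.03],0,1],[[0,0.21,-0.02],0,1],[[0,0.21,-0.00],0,1],[[0,0.21,0.01],0,1],[[0,0.21,0.02],0,1],[[0,0.21,0.03],0,1],[[0,0.20,0.05],0,1],[261.6 198.6]
```

```bash

python3 -m inch '[[[0,0.01,-0.21],0,1],[[0,0.02,-0.21],0,1],[[0,0.04,-0.21],0,1],[[0,0.05,-0.20],0,1],[[0,0.06,-0.20],0,1],[[0,0.07,-0.20],0,1],[[0,0.08,-0.19],0,1],[[0,0.09,-0.19],0,1],[[0,0.11,-0.18],0,1],[[0,0.12,-0.17],0,1]]'
python3 -m inch '[[[0,0.13,-0.17],0,1],[[0,0.14,-0.16],0,1],[[0,0.15,-0.15],0,1],[[0,0.15,-0.14],0,1],[[0,0.16,-0.13],0,1],[[0,0.17,-0.12],0,1],[[0,0.18,-0.11],0,1],[[0,0.18,-0.10],0,1],[[0,0.19,-0.09],0,1],[[0,0.19,-0.08],0,1]]'
```

```text
t: 8.55
eef_pos: [463.8, 11.1, 178.1]
tcp_rot: [-3.138, 0.0, 1.501]
ft_force: [-10.5, -2.0, 2.2]
opening: 0.118
grip_force: 30.0
t: 9.8
eef_pos: [563.2, 3.8, 254.2]
tcp_rot: [3.141, 0.001, 1.501]
ft_force: [-5.7, -3.8, 3.0]
opening: 0.113
grip_force: 30.0
```

```bash

python3 -m inch '[[[0,0.20,-0.07],0,1],[[0,0.20,-0.05],0,1],[[0,0.21,-0.04],0,1],[[0,0.21,-0.03],0,1],[[0,0.21,-0.02],0,1],[[0,0.21,0],0,1],[[0,0.21,0.01],0,1],[[0,0.21,0.02],0,1],[[0,0.21,0.03],0,1],[[0,0.20,0.05],0,1]]'
python3 -m inch '[[[0,0,0],0,1],[[0,0,0],0,0.4],[[0,0,0],0,0],[[0,0,0],0,0],[[0,0,0],0,0],[[0,0,0],0,0],[[0,0,-0.4],0,0],[[0,0,-0.4],0,0],[[0,0,-0.4],0,0],[[0,0,-0.4],0,0]]'
python3 - <<'E'
from h import *
for n in("top","side"):
    p=eyes.read_camera(n); cv2.imwrite(f"pics/{n}1.png",p["pixels"][:,:,::-1])
E
```

```text
t: 11.05
eef_pos: [687.8, -5.2, 259.9]
tcp_rot: [3.14, 0.001, 1.501]
ft_force: [-3.6, -4.4, 2.6]
opening: 0.115
grip_force: 30.0
t: 12.3
eef_pos: [687.0, -4.4, 355.2]
tcp_rot: [3.142, -0.0, 1.501]
ft_force: [0.3, 0.2, -0.2]
opening: 0.502
grip_force: 0.0
```

View pics/side1.png

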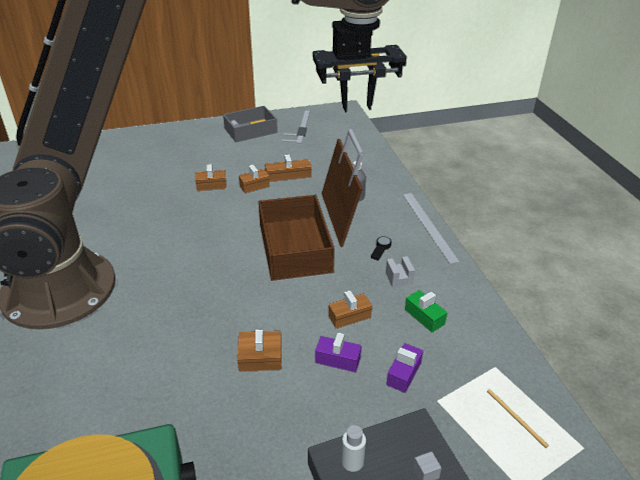

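The side picture shows the lid leaning back past upright with its bar at about (355, 150). The chest is open and empty at (295, 235), and the cases have not moved.

```bash
cat > w.py <<'E'
import sys
from h import *
# usage: w.py letter x y yaw : wrist refinement of a case's pose
n=sys.argv[1]; g=[float(v) for v in sys.argv[2:5]]
p=eyes.read_camera("wrist"); u=proj(p,place(np.array([[0,0,30.]]),g))[0]
ks=[k for k in eyes.cut_out("case_a",p) if brown(p,k["mask"])]
k=min(ks,key=lambda k:np.hypot(k["centre"][0]-u[1],k["centre"][1]-u[0]))
print("expected",u[::-1],"got",k["centre"],k["score"])
r,c=np.where(k["mask"]); print("bbox",r.min(),r.max(),c.min(),c.max())
for m in n:
    P,q=fit([(p,k["mask"])],case(*DIM[m]),g); print(m,np.round(P,3),round(q,3),"go z100, z42:",go(P[0],P[1],100,P[2]+np.pi/2),go(P[0],P[1],42,P[2]+np.pi/2))
cv2.imwrite("pics/wl.png",p["pixels"][:,:,::-1])
E
python3 -c "
from h import *
print(go(603,242,230,1.51))"
python3 -m inch '[[[0.8,0,0],0,0],[[0.8,0,0],0,0],[[0.5,-0.3,0.2],0,0],[[0.5,-0.3,0.2],0,0],[[0.5,-0.2,0.3],0,0],[[0.3,-0.2,0.3],0,0],[[0.3,-0.2,0.3],0,0],[[0.26,-0.1,0.4],0,0],[[0,0,0.4],0,0],[[0,0,0],0,0]]'
python3 w.py a 608 322 -.06
```

```text
(array([ 4.  , -1.7 ,  2.11]), -0.1)
t: 13.65
eef_pos: [624.7, 237.9, 225.9]
tcp_rot: [-3.137, 0.001, 1.501]
ft_force: [0.2, 0.0, 0.4]
opening: 0.498
grip_force: 0.0
expected [113.49449949 292.35924478] got [111.9, 287.8] 0.94
bbox 86 135 213 366
a [ 6.06707e+02  3.24039e+02 -6.90000e-02] 0.965 go z100, z42: (array([ 1.41, -0.42,  2.14]), -0.01) (array([ 1.41, -0.42,  3.11]), -0.01)
```

```bash

python3 -m inch '[[[0.47,-0.14,0.4],0,0],[[0.47,-0.14,0.4],0,0],[[0.47,-0.14,0.4],0,0],[[0,0,0.4],0,0],[[0,0,0.4],0,0],[[0,0,0.4],0,0.1],[[0,0,0.3],0,0.1],[[0,0,0.2],0,0.2],[[0,0,0.17],0,0.2],[[0,0,0],0,0.2]]'
python3 -c "
from h import *
print(go(606.7,324,42,1.502))"
```

```text
t: 15.0
eef_pos: [606.5, 324.1, 43.9]
tcp_rot: [-3.141, 0.0, 1.501]
ft_force: [0.3, -0.9, 0.2]
opening: 0.401
grip_force: 0.0
(array([-0.  ,  0.  ,  0.03]), -0.01)
```

```bash

python3 -m inch '[[[0,0,0.02],0,0.5],[[0,0,0],0,0.7],[[0,0,0],0,1],[[0,0,0],0,1],[[0,0,0],0,1],[[0,0,0],0,1],[[0,0,-0.2],0,1],[[0,0,-0.4],0,1],[[0,0,-0.7],0,1],[[0,0,-0.7],0,1]]'
python3 - <<'E'
from h import *
C=(549.3,5.2,-.07)
q=place(np.array([[45,0,0.]]),C)[0]; print(q, go(q[0],q[1],170,-.07), go(q[0],q[1],170))
E
```

```text
t: 16.25
eef_pos: [606.3, 324.0, 164.1]
tcp_rot: [-3.141, 0.0, 1.501]
ft_force: [0.8, 0.2, -4.6]
opening: 0.147
grip_force: 30.0
[594.18979501   2.05257187   0.        ] (array([-5.37,  0.17, -0.1 ]), -18.0) (array([-5.37,  0.17, -0.1 ]), -0.0)
```

```bash

python3 -m inch '[[[0,0,-0.1],-1,1],[[0,0,0],-1,1],[[0,0,0],-1,1],[[0,0,0],-1,1],[[0,0,0],-1,1],[[0,0,0],-1,1],[[0,0,0],-1,1],[[0,0,0],-1,1],[[0,0,0],-1,1],[[0,0,0],-1,1]]'
python3 -m inch '[[[0,0,0],-1,1],[[0,0,0],-1,1],[[0,0,0],-1,1],[[0,0,0],-1,1],[[0,0,0],-1,1],[[0,0,0],-1,1],[[0,0,0],-1,1],[[0,0,0],-1,1],[[0,0,0],0,1],[[0,0,0],0,1]]'
python3 -c "
from h import *
print(go(594.2,2.05,170,3.0716))"
```

```text
t: 17.5
eef_pos: [606.4, 324.0, 169.0]
tcp_rot: [-3.141, -0.0, 2.377]
ft_force: [0.2, -0.4, -5.1]
opening: 0.147
grip_force: 30.0
t: 18.75
eef_pos: [606.5, 324.1, 169.0]
tcp_rot: [-3.142, -0.0, 3.07]
ft_force: [-0.3, -0.6, -3.3]
opening: 0.149
grip_force: 30.0
(array([-0.18, -5.37, -0.02]), -0.02)
```

```bash

python3 -m inch '[[[-0.02,-0.3,0],0,1],[[-0.02,-0.6,0],0,1],[[-0.02,-0.7,0],0,1],[[-0.02,-0.7,0],0,1],[[-0.02,-0.7,0],0,1],[[-0.02,-0.7,0],0,1],[[-0.02,-0.7,0],0,1],[[-0.02,-0.5,0],0,1],[[-0.02,-0.3,0],0,1],[[0,-0.17,0],0,1]]'
python3 -m inch '[[[0,0,0.1],0,1],[[0,0,0.1],0,1],[[0,0,0.2],0,1],[[0,0,0.2],0,1],[[0,0,0],0,1],[[0,0,0],0,1],[[0,0,0],0,1],[[0,0,0],0,1],[[0,0,0],0,1],[[0,0,0],0,1]]'
python3 - <<'E'
from h import *
print(go(594.2,2.05,48,3.0716))
p=eyes.read_camera("wrist"); cv2.imwrite("pics/w2.png",p["pixels"][:,:,::-1])
E
```

```text
t: 20.0
eef_pos: [594.8, 1.1, 169.1]
tcp_rot: [3.141, 0.0, 3.071]
ft_force: [0.2, -0.3, -4.1]
opening: 0.144
grip_force: 30.0
t: 21.25
eef_pos: [594.9, 2.0, 133.1]
tcp_rot: [3.142, 0.0, 3.072]
ft_force: [-0.1, -0.1, -4.3]
opening: 0.144
grip_force: 30.0
(array([ 0.01, -0.  ,  1.42]), 0.0)
```

View pics/w2.png

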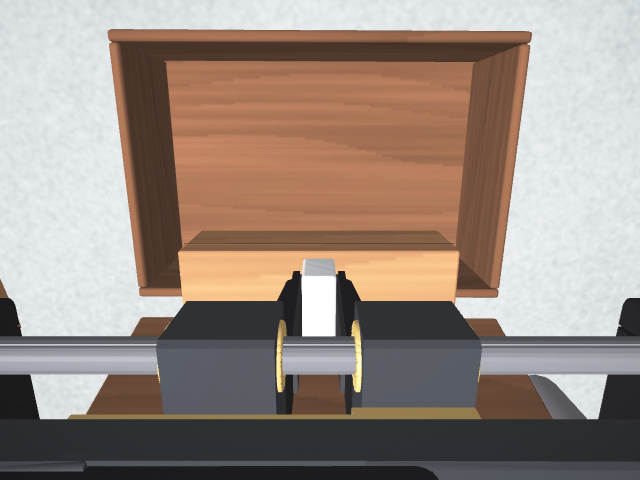

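The wrist picture shows the open chest from above. The outer rim corners are at about (110, 32), (531, 33), (498, 296) and (140, 296). Case a hangs level over the rear strip, with its edges at columns 180 to 458.

```bash
python3 - <<'E'
from h import *
p=eyes.read_camera("wrist")
Q=np.array([unproj(p,rc,75) for rc in((30,109),(31,531),(296,498),(296,140))]);print(np.round(Q,1), Q.mean(0), np.linalg.norm(np.diff(Q,axis=0),axis=1))
F=np.array([unproj(p,rc,6) for rc in((61,166),(62,474))]);print("floor front inner",F, F.mean(0))
C=(549.3,5.2,-.07)
print(proj(p,place(np.array([[-74,-109,75],[-74,109,75],[74,109,75],[74,-109,75],[-68,-103,6],[-68,103,6.]]),C)))
E
```

```text
[[ 468.4  -95.5]
 [ 483.7  118.7]
 [ 629.1  108.8]
 [ 614.3 -106.7]] [548.88182186   6.30250129] [214.69164117 145.78034396 216.04313349]
floor front inner [[473.9296883  -92.23230039]
 [488.88118618 115.10905554]] [481.40543724  11.43837757]
[[103.2096049   29.20414543]
 [531.98128849  29.67904481]
 [497.81636879 298.45977105]
 [137.14693931 298.05974831]
 [165.26169568  61.59131011]
 [470.4301681   61.92936509]]
```

```bash

python3 -m inch '[[[0.01,0.02,0.2],0,1],[[0,0,0.2],0,1],[[0,0,0.2],0,1],[[0,0,0.2],0,1],[[0,0,0.2],0,1],[[0,0,0.15],0,1],[[0,0,0.1],0,1],[[0,0,0.08],0,1],[[0,0,0.04],0,1],[[0,0,0.02],0,1]]'
python3 -m inch '[[[0,0,0],0,0.9],[[0,0,0],0,0.5],[[0,0,0],0,0.4],[[0,0,0],0,0.4],[[0,0,0],0,0.4],[[0,0,-0.3],0,0.4],[[0,0,-0.5],0,0.4],[[0,0,-0.5],0,0.4],[[0,0,-0.8],0,0.4],[[0,0,-0.8],0,0.4]]'
python3 - <<'E'
from h import *
g=(607.5,-255.1,.13)
print(go(g[0]+80*np.sin(g[2]),g[1]-80,230,g[2]+np.pi/2))
E
```

```text
t: 22.6
eef_pos: [594.5, 3.3, 49.7]
tcp_rot: [3.142, 0.0, 3.072]
ft_force: [-0.2, -0.6, -4.5]
opening: 0.146
grip_force: 30.0
t: 23.85
eef_pos: [594.1, 3.3, 226.4]
tcp_rot: [3.142, 0.001, 3.072]
ft_force: [-0.2, 0.1, 0.2]
opening: 0.301
grip_force: 0.0
(array([-0.79, -5.6 , -0.06]), 15.71)
```

```bash

python3 -m inch '[[[-0.08,-0.4,0],0,0],[[-0.08,-0.56,0],0,0],[[-0.08,-0.66,0],0,0],[[-0.08,-0.66,0],0,0],[[-0.08,-0.66,0],0,0],[[-0.08,-0.66,0],0,0],[[-0.08,-0.6,0],0,0],[[-0.08,-0.5,0],0,0],[[-0.08,-0.5,0],0,0],[[-0.08,-0.4,0],0,0]]'
python3 -m inch '[[[0,0,0],1,0],[[0,0,0],1,0],[[0,0,0],1,0],[[0,0,0],1,0],[[0,0,0],1,0],[[0,0,0],1,0],[[0,0,0],1,0],[[0,0,0],1,0],[[0,0,0],1,0],[[0,0,0],1,0]]'
python3 -m inch '[[[0,0,0],1,0],[[0,0,0],1,0],[[0,0,0],1,0],[[0,0,0],1,0],[[0,0,0],1,0],[[0,0,0],0.71,0],[[0,0,0],0,0],[[0,0,0],0,0],[[0,0,0],0,0],[[0,0,0],0,0]]'
python3 w.py befc 607.5 -255.1 .13
```

```text
t: 25.1
eef_pos: [618.7, -336.4, 225.0]
tcp_rot: [-3.141, 0.001, 3.071]
ft_force: [0.5, -0.1, 0.0]
opening: 0.499
grip_force: 0.0
t: 26.35
eef_pos: [618.8, -335.2, 225.1]
tcp_rot: [3.141, 0.001, 2.196]
ft_force: [0.3, -0.4, -0.7]
opening: 0.499
grip_force: 0.0
t: 27.6
eef_pos: [618.9, -335.2, 223.7]
tcp_rot: [3.142, -0.0, 1.701]
ft_force: [-0.1, 0.0, -0.2]
opening: 0.502
grip_force: 0.0
expected [115.75624413 316.57626731] got [136.6, 335.6] 0.94
bbox 113 161 287 386
b [ 6.26105e+02 -2.70846e+02  1.31000e-01] 0.97 go z100, z42: (array([1.05, 0.26, 2.06]), -0.01) (array([1.05, 0.26, 3.03]), -0.01)
e [ 6.25947e+02 -2.70624e+02  1.30000e-01] 0.962 go z100, z42: (array([1.05, 0.26, 2.06]), 0.01) (array([1.05, 0.26, 3.03]), 0.01)
f [ 6.24006e+02 -2.71066e+02  1.32000e-01] 0.893 go z100, z42: (array([1.05, 0.22, 2.06]), -0.02) (array([1.05, 0.22, 3.03]), -0.02)
c [ 6.20078e+02 -2.71723e+02  1.20000e-01] 0.8 go z100, z42: (array([1.05, 0.16, 2.06]), 0.12) (array([1.05, 0.16, 3.03]), 0.12)
```

```bash

python3 -m inch '[[[0.35,0.09,0.4],0,0.1],[[0.35,0.09,0.4],0,0.1],[[0.35,0.08,0.4],0,0.1],[[0,0,0.4],0,0.1],[[0,0,0.4],0,0.1],[[0,0,0.4],0,0.1],[[0,0,0.3],0,0.1],[[0,0,0.2],0,0.2],[[0,0,0.11],0,0.2],[[0,0,0.02],0,0.2]]'
python3 -c "
from h import *
print(go(626.1,-270.8,42,1.702))"
python3 -m inch '[[[0,0,0],0,0.2],[[0,0,0],0,0.5],[[0,0,0],0,1],[[0,0,0],0,1],[[0,0,0],0,1],[[0,0,0],0,1],[[0,0,-0.2],0,1],[[0,0,-0.4],0,1],[[0,0,-0.7],0,1],[[0,0,-0.8],0,1]]'
cat > pl.py <<'E'
import sys
from h import *
C=(549.1,6.2,-.071)
x,y=map(float,sys.argv[1:3]); q=place(np.array([[x,y,0]]),C)[0]
print(q[:2],"z170:",go(q[0],q[1],170,C[2]+np.pi/2),"z49.5",go(q[0],q[1],49.5,C[2]+np.pi/2))
E
python3 pl.py -22 -79
```

```text
t: 28.95
eef_pos: [626.3, -270.8, 41.8]
tcp_rot: [3.141, 0.0, 1.701]
ft_force: [0.1, 0.5, -0.3]
opening: 0.398
grip_force: 0.0
(array([ 0., -0., -0.]), -0.01)
t: 30.2
eef_pos: [625.8, -270.5, 168.9]
tcp_rot: [-3.141, -0.001, 1.701]
ft_force: [0.7, 0.3, -2.2]
opening: 0.149
grip_force: 30.0
[521.55113902 -71.04027614] z170: (array([ 3.52, -1.29, -0.01]), 2.31) z49.5 (array([ 3.52, -1.29,  1.99]), 2.31)
```

```bash

python3 -m inch '[[[0,0,0],1,1],[[0,0,0],1,1],[[0.2,0,0],0.31,1],[[0.4,0,0],0,1],[[0.4,0,0],0,1],[[0.4,0,0],0,1],[[0.4,0,0],0,1],[[0.3,0,0],0,1],[[0.2,0,0],0,1],[[0,0,0],0,1]]'
python3 pl.py -22 -80
```

```text
t: 31.45
eef_pos: [635.8, -132.4, 167.9]
tcp_rot: [3.142, 0.0, 1.5]
ft_force: [0.6, -0.0, -2.6]
opening: 0.146
grip_force: 30.0
[521.48019865 -72.0377567 ] z170: (array([ 0.87, -1.97, -0.04]), 0.01) z49.5 (array([ 0.87, -1.97,  1.97]), 0.01)
```

```bash

python3 -m inch '[[[0,-0.4,0],0,1],[[0,-0.5,0],0,1],[[0,-0.5,0],0,1],[[0.2,-0.37,0],0,1],[[0.3,-0.2,0],0,1],[[0.3,0,0],0,1],[[0.07,0,0.1],0,1],[[0,0,0.2],0,1],[[0,0,0.2],0,1],[[0,0,0],0,1]]'
python3 pl.py -22 -80
```

```text
t: 32.7
eef_pos: [521.1, -72.8, 136.4]
tcp_rot: [-3.139, -0.001, 1.499]
ft_force: [-1.1, -0.4, -2.6]
opening: 0.142
grip_force: 30.0
[521.48019865 -72.0377567 ] z170: (array([ 0.01,  0.  , -0.56]), -0.01) z49.5 (array([0.01, 0.01, 1.45]), -0.01)
```

```bash

python3 -m inch '[[[0.01,0,0.2],0,1],[[0,0,0.2],0,1],[[0,0,0.25],0,1],[[0,0,0.25],0,1],[[0,0,0.2],0,1],[[0,0,0.15],0,1],[[0,0,0.1],0,1],[[0,0,0.06],0,1],[[0,0,0.03],0,1],[[0,0,0.02],0,1]]'
python3 pl.py -22 -80
```

```text
t: 33.95
eef_pos: [521.7, -72.0, 50.3]
tcp_rot: [3.141, -0.0, 1.499]
ft_force: [-0.2, -0.3, -4.0]
opening: 0.151
grip_force: 30.0
[521.48019865 -72.0377567 ] z170: (array([-0.  , -0.  , -1.99]), -0.0) z49.5 (array([-0.  , -0.  ,  0.01]), -0.0)
```

```bash

python3 -m inch '[[[0,0,0.03],0,1],[[0,0,0],0,0.9],[[0,0,0],0,0.5],[[0,0,0],0,0.4],[[0,0,0],0,0.4],[[0,0,-0.2],0,0.4],[[0,0,-0.5],0,0.4],[[0,0,-0.7],0,0.4],[[0,0,-0.8],0,0.4],[[0,0,-0.8],0,0.4]]'
python3 -c "
from h import *
print(go(388,-394,230,1.40))"
```

```text
t: 35.2
eef_pos: [521.2, -71.9, 230.9]
tcp_rot: [3.141, 0.0, 1.499]
ft_force: [1.2, 0.2, -0.8]
opening: 0.301
grip_force: 0.0
(array([-5.51, -1.83,  0.01]), 1.14)
```

```bash

python3 -m inch '[[[-0.4,-0.08,0],0,0],[[-0.55,-0.2,0],0,0],[[-0.65,-0.22,0],0,0],[[-0.7,-0.23,0],0,0],[[-0.7,-0.23,0],0,0],[[-0.7,-0.23,0],0,0],[[-0.7,-0.23,0],0,0],[[-0.6,-0.23,0],0,0],[[-0.51,-0.18,0],0.6,0],[[0,0,0],0.54,0]]'
python3 -m inch '[[[0,0,0],0,0],[[0,0,0],0,0],[[0,0,0],0,0],[[0,0,0],0,0],[[0,0,0],0,0],[[0,0,0],0,0],[[0,0,0],0,0],[[0,0,0],0,0],[[0,0,0],0,0],[[0,0,0],0,0]]'
python3 w.py d 402 -314.6 -.17
```

```text
t: 36.45
eef_pos: [387.4, -395.6, 229.1]
tcp_rot: [3.141, 0.0, 1.396]
ft_force: [0.7, 0.2, 0.5]
opening: 0.499
grip_force: 0.0
t: 37.7
eef_pos: [388.5, -393.9, 228.4]
tcp_rot: [3.142, -0.0, 1.4]
ft_force: [-0.6, 0.1, 0.1]
opening: 0.502
grip_force: 0.0
expected [116.67384495 317.54555688] got [112.4, 316.6] 0.56
bbox 68 157 266 368
d [ 4.01356e+02 -3.12175e+02 -2.03000e-01] 0.986 go z100, z42: (array([ 1.38, -0.02,  2.14]), 0.37) (array([ 1.38, -0.02,  3.11]), 0.37)
```

```bash

python3 -m inch '[[[0.46,0,0.4],0.37,0.1],[[0.46,0,0.4],0,0.1],[[0.46,0,0.4],0,0.1],[[0,0,0.4],0,0.1],[[0,0,0.4],0,0.1],[[0,0,0.4],0,0.1],[[0,0,0.3],0,0.1],[[0,0,0.2],0,0.2],[[0,0,0.19],0,0.2],[[0,0,0.02],0,0.2]]'
python3 -c "
from h import *
print(go(401.4,-312.2,42,1.368))"
```

```text
t: 39.05
eef_pos: [404.2, -312.6, 41.3]
tcp_rot: [-3.141, -0.0, 1.368]
ft_force: [-0.1, -0.4, -0.4]
opening: 0.402
grip_force: 0.0
(array([-0.  , -0.05, -0.01]), -0.0)
```

```bash

python3 -m inch '[[[0,-0.05,0],0,0.2],[[0,0,0],0,0.5],[[0,0,0],0,1],[[0,0,0],0,1],[[0,0,0],0,1],[[0,0,0],0,1],[[0,0,-0.2],0,1],[[0,0,-0.4],0,1],[[0,0,-0.7],0,1],[[0,0,-0.8],0,1]]'
python3 -m inch '[[[0,0,0],-1,1],[[0,0,0],-0.51,1],[[0,0,0],0,1],[[0,0,0],0,1],[[0,0,0],0,1],[[0,0,0],0,1],[[0,0,0],0,1],[[0,0,0],0,1],[[0,0,0],0,1],[[0,0,0],0,1]]'
python3 pl.py -22 65
```

```text
t: 40.3
eef_pos: [401.0, -311.6, 169.1]
tcp_rot: [-3.14, -0.001, 1.368]
ft_force: [0.7, -0.4, -3.2]
opening: 0.145
grip_force: 30.0
t: 41.55
eef_pos: [401.4, -312.1, 167.8]
tcp_rot: [3.142, -0.0, 1.499]
ft_force: [-0.0, 0.7, -2.9]
opening: 0.148
grip_force: 30.0
[531.76655132  72.5969243 ] z170: (array([ 6.55,  1.71, -0.04]), -0.0) z49.5 (array([6.55, 1.71, 1.97]), -0.0)
```

```bash

python3 -m inch '[[[0.3,0.3,0],0,1],[[0.6,0.3,0],0,1],[[0.75,0.3,0],0,1],[[0.8,0.3,0],0,1],[[0.8,0.3,0],0,1],[[0.8,0.21,0],0,1],[[0.8,0,0],0,1],[[0.75,0,0],0,1],[[0.6,0,0],0,1],[[0.35,0,0],0,1]]'
python3 -m inch '[[[0,0,0],0,1],[[0,0,0.1],0,1],[[0,0,0.3],0,1],[[0,0,0.3],0,1],[[0,0,0.1],0,1],[[0,0,0],0,1],[[0,0,0],0,1],[[0,0,0],0,1],[[0,0,0],0,1],[[0,0,0],0,1]]'
python3 pl.py -22 65
```

```text
t: 42.8
eef_pos: [531.6, 74.4, 167.8]
tcp_rot: [3.142, -0.0, 1.501]
ft_force: [0.1, -0.8, -3.5]
opening: 0.148
grip_force: 30.0
t: 44.05
eef_pos: [531.7, 72.7, 120.0]
tcp_rot: [3.141, -0.0, 1.5]
ft_force: [0.5, -0.5, -3.8]
opening: 0.146
grip_force: 30.0
[531.76655132  72.5969243 ] z170: (array([-0.  ,  0.  , -0.83]), -0.0) z49.5 (array([-0.  ,  0.  ,  1.17]), -0.0)
```

```bash

python3 -m inch '[[[0,0,0.2],0,1],[[0,0,0.2],0,1],[[0,0,0.2],0,1],[[0,0,0.2],0,1],[[0,0,0.15],0,1],[[0,0,0.1],0,1],[[0,0,0.07],0,1],[[0,0,0.05],0,1],[[0,0,0.02],0,1],[[0,0,0],0,1]]'
python3 -m inch '[[[0,0,0],0,1],[[0,0,0],0,0.9],[[0,0,0],0,0.5],[[0,0,0],0,0.4],[[0,0,0],0,0.4],[[0,0,-0.2],0,0.4],[[0,0,-0.5],0,0.4],[[0,0,-0.7],0,0.4],[[0,0,-0.8],0,0.4],[[0,0,-0.8],0,0.4]]'
python3 - <<'E'
from h import *
g=(502.3,292.7,.2)
print(go(g[0]+80*np.sin(g[2]),g[1]-80*np.cos(g[2]),230,g[2]+np.pi/2))
p=eyes.read_camera("top"); cv2.imwrite("pics/top2.png",cv2.resize(p["pixels"][150:350,120:480,::-1],None,fx=2,fy=2))
E
```

```text
t: 45.3
eef_pos: [531.8, 72.7, 48.5]
tcp_rot: [3.141, -0.0, 1.499]
ft_force: [-1.0, 0.4, -2.2]
opening: 0.145
grip_force: 30.0
t: 46.55
eef_pos: [531.4, 72.6, 230.9]
tcp_rot: [3.141, -0.0, 1.499]
ft_force: [0.9, 0.2, -1.0]
opening: 0.297
grip_force: 0.0
(array([ 2.34, -0.39,  0.02]), -3.11)
```

```bash

python3 -m inch '[[[0.4,-0.09,0],0,0],[[0.6,-0.1,0],0,0],[[0.6,-0.1,0],0,0],[[0.5,-0.1,0],0,0],[[0.24,0,0],0,0],[[0,0,0],-1,0],[[0,0,0],-1,0],[[0,0,0],-1,0],[[0,0,0],-0.11,0],[[0,0,0],0,0]]'
python3 w.py fce 502.3 292.7 .2
```

```text
t: 47.85
eef_pos: [518.5, 214.0, 228.6]
tcp_rot: [3.141, -0.0, 1.769]
ft_force: [-0.3, 0.8, -0.2]
opening: 0.496
grip_force: 0.0
expected [116.52014429 317.01287281] got [112.6, 316.2] 0.72
bbox 88 139 273 363
f [5.02707e+02 2.94874e+02 2.16000e-01] 0.973 go z100, z42: (array([1.37, 0.01, 2.14]), -0.2) (array([1.37, 0.01, 3.11]), -0.2)
c [5.01755e+02 2.94691e+02 2.23000e-01] 0.89 go z100, z42: (array([ 1.37, -0.01,  2.14]), -0.28) (array([ 1.37, -0.01,  3.11]), -0.28)
e [5.03679e+02 2.95106e+02 2.19000e-01] 0.904 go z100, z42: (array([1.37, 0.02, 2.14]), -0.24) (array([1.37, 0.02, 3.11]), -0.24)
```

View pics/wl.png

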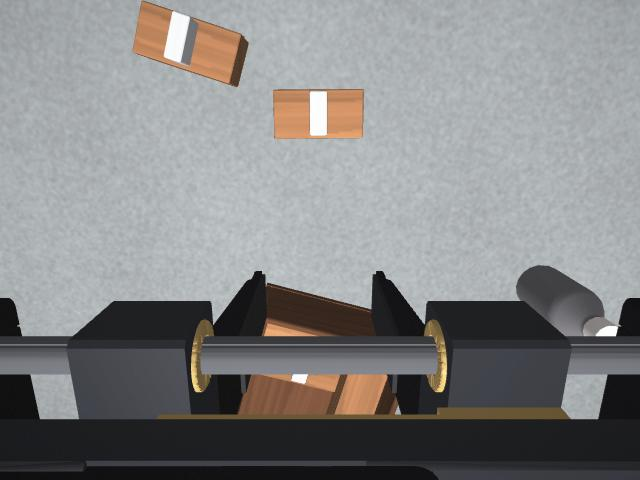

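The wrist picture shows case f at about (318, 114), matching the mask fit, and the other small case at (190, 43). The placed cases are partly visible in the chest below.

```bash

python3 -m inch '[[[0.46,0.01,0.4],-0.2,0.1],[[0.46,0,0.4],0,0.1],[[0.45,0,0.4],0,0.1],[[0,0,0.4],0,0.1],[[0,0,0.4],0,0.1],[[0,0,0.4],0,0.1],[[0,0,0.3],0,0.1],[[0,0,0.2],0,0.2],[[0,0,0.19],0,0.2],[[0,0,0.02],0,0.2]]'
python3 -c "
from h import *
print(go(502.7,294.9,42,1.787))"
```

```text
t: 49.2
eef_pos: [501.6, 294.7, 41.3]
tcp_rot: [-3.141, 0.0, 1.788]
ft_force: [0.8, 0.6, 0.4]
opening: 0.402
grip_force: 0.0
(array([-0.  ,  0.02, -0.01]), 0.01)
```

```bash

python3 -m inch '[[[0,0.02,0],0,0.2],[[0,0,0],0,0.5],[[0,0,0],0,1],[[0,0,0],0,1],[[0,0,0],0,1],[[0,0,0],0,1],[[0,0,-0.2],0,1],[[0,0,-0.4],0,1],[[0,0,-0.7],0,1],[[0,0,-0.8],0,1]]'
python3 -m inch '[[[0,0,0],1,1],[[0,0,0],1,1],[[0,0,0],1,1],[[0,0,0],0.3,1],[[0,0,0],0,1],[[0,0,0],0,1],[[0,0,0],0,1],[[0,0,0],0,1],[[0,0,0],0,1],[[0,0,0],0,1]]'
python3 pl.py -22 -36.8
```

```text
t: 50.45
eef_pos: [502.5, 294.9, 169.2]
tcp_rot: [-3.141, 0.0, 1.788]
ft_force: [0.3, 0.1, -1.0]
opening: 0.146
grip_force: 30.0
t: 51.7
eef_pos: [502.9, 295.1, 167.8]
tcp_rot: [3.142, -0.0, 1.5]
ft_force: [-0.2, 0.4, -2.2]
opening: 0.145
grip_force: 30.0
[524.54482234 -28.94659657] z170: (array([-5.36,  0.74, -0.04]), 0.01) z49.5 (array([-5.36,  0.74,  1.97]), 0.01)
```

```bash

python3 -m inch '[[[-0.3,0.14,0],0,1],[[-0.6,0.2,0],0,1],[[-0.7,0.2,0],0,1],[[-0.7,0.2,0],0,1],[[-0.7,0,0],0,1],[[-0.7,0,0],0,1],[[-0.7,0,0],0,1],[[-0.5,0,0],0,1],[[-0.3,0,0],0,1],[[-0.16,0,0],0,1]]'
python3 -m inch '[[[0,0,0],0,1],[[0,0,0.1],0,1],[[0,0,0.2],0,1],[[0,0,0.2],0,1],[[0,0,0],0,1],[[0,0,0],0,1],[[0,0,0],0,1],[[0,0,0],0,1],[[0,0,0],0,1],[[0,0,0],0,1]]'
python3 pl.py -22 -36.8
python3 - <<'E'
from h import *
p=eyes.read_camera("wrist"); cv2.imwrite("pics/w3.png",p["pixels"][:,:,::-1])
E
```

```text
t: 52.95
eef_pos: [524.5, -29.8, 167.9]
tcp_rot: [3.141, -0.0, 1.499]
ft_force: [-0.0, 0.9, -1.9]
opening: 0.145
grip_force: 30.0
t: 54.2
eef_pos: [524.5, -28.9, 137.9]
tcp_rot: [3.141, -0.0, 1.5]
ft_force: [-0.2, -0.2, -1.1]
opening: 0.146
grip_force: 30.0
[524.54482234 -28.94659657] z170: (array([-0.  ,  0.  , -0.53]), 0.01) z49.5 (array([-0.  ,  0.  ,  1.47]), 0.01)
```

View pics/w3.png

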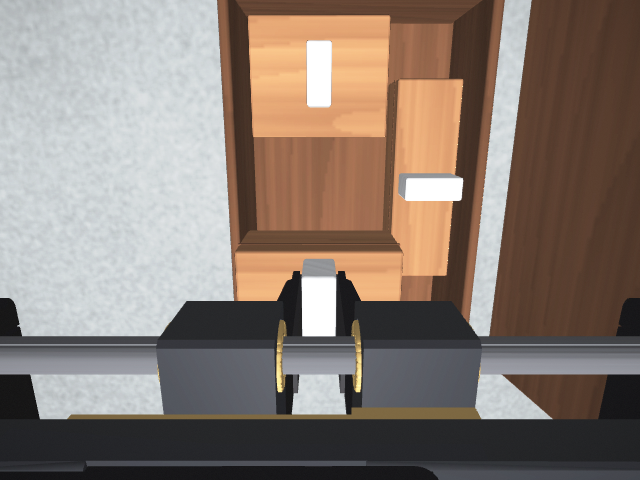

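The wrist picture shows d seated in the far corner (columns 248–390, rows 15–137) and a along the rear wall (columns 395–462). f hangs over its slot.

```bash
python3 - <<'E'
from h import *
p=eyes.read_camera("wrist"); C=(549.1,6.2,-.071); c,s=np.cos(C[2]),np.sin(C[2])
for rc in((137,253),(137,387),(15,249),(15,390),(79,399),(275,393)):
    q=unproj(p,rc,44)-C[:2]; print(rc,np.round([c*q[0]+s*q[1],-s*q[0]+c*q[1]],1))
E
python3 -m inch '[[[0,0,0.2],0,1],[[0,0,0.25],0,1],[[0,0,0.25],0,1],[[0,0,0.25],0,1],[[0,0,0.2],0,1],[[0,0,0.15],0,1],[[0,0,0.1],0,1],[[0,0,0.05],0,1],[[0,0,0.02],0,1],[[0,0,0],0,1]]'
```

```text
(137, 253) [-62.4  29.9]
(137, 387) [21.7 30. ]
(15, 249) [-61.9  99.1]
(15, 390) [20.3 99.2]
(79, 399) [27.5 64.2]
(275, 393) [ 30.1 -62.3]
t: 55.55
eef_pos: [524.6, -28.9, 49.8]
tcp_rot: [3.141, -0.0, 1.5]
ft_force: [0.9, 0.6, -1.6]
opening: 0.145
grip_force: 30.0
```

```bash

python3 -m inch '[[[0,0,0.02],0,1],[[0,0,0],0,0.9],[[0,0,0],0,0.5],[[0,0,0],0,0.4],[[0,0,0],0,0.4],[[0,0,-0.2],0,0.4],[[0,0,-0.5],0,0.4],[[0,0,-0.7],0,0.4],[[0,0,-0.8],0,0.4],[[0,0,-0.8],0,0.4]]'
python3 -c "
from h import *
print(go(378,246,230,1.45))"
```

```text
t: 56.8
eef_pos: [524.2, -28.8, 230.9]
tcp_rot: [3.141, -0.0, 1.5]
ft_force: [0.5, 0.1, 0.1]
opening: 0.3
grip_force: 0.0
(array([ 4.4 , -2.75,  0.01]), 0.58)
```

```bash

python3 -m inch '[[[0.3,-0.15,0],0,0],[[0.5,-0.3,0],0,0],[[0.6,-0.4,0],0,0],[[0.6,-0.4,0],0,0],[[0.6,-0.4,0],0,0],[[0.6,-0.4,0],0,0],[[0.6,-0.4,0],0,0],[[0.6,-0.3,0],0.58,0],[[0,0,0],0,0],[[0,0,0],0,0]]'
python3 w.py efbc 387.4 326 -.12
```

```text
t: 58.05
eef_pos: [378.1, 245.9, 228.1]
tcp_rot: [-3.141, 0.0, 1.451]
ft_force: [-0.3, 0.1, 0.4]
opening: 0.501
grip_force: 0.0
expected [116.34308776 317.43549781] got [112.0, 316.2] 0.88
bbox 88 138 267 366
e [ 3.86724e+02  3.28211e+02 -1.08000e-01] 0.971 go z100, z42: (array([ 1.39, -0.03,  2.14]), -0.15) (array([ 1.39, -0.03,  3.1 ]), -0.15)
f [ 3.87879e+02  3.28154e+02 -1.10000e-01] 0.914 go z100, z42: (array([ 1.39, -0.01,  2.14]), -0.13) (array([ 1.39, -0.01,  3.1 ]), -0.13)
b [ 3.86751e+02  3.28232e+02 -1.07000e-01] 0.957 go z100, z42: (array([ 1.39, -0.03,  2.14]), -0.16) (array([ 1.39, -0.03,  3.1 ]), -0.16)
c [ 3.91964e+02  3.27648e+02 -1.14000e-01] 0.82 go z100, z42: (array([1.39, 0.06, 2.14]), -0.08) (array([1.39, 0.06, 3.1 ]), -0.08)
```

```bash

python3 -m inch '[[[0.47,-0.03,0.4],-0.15,0.1],[[0.46,0,0.4],0,0.1],[[0.46,0,0.4],0,0.1],[[0,0,0.4],0,0.1],[[0,0,0.4],0,0.1],[[0,0,0.4],0,0.1],[[0,0,0.3],0,0.1],[[0,0,0.2],0,0.2],[[0,0,0.18],0,0.2],[[0,0,0.02],0,0.2]]'
python3 -c "
from h import *
print(go(386.7,328.2,42,1.463))"
```

```text
t: 59.4
eef_pos: [386.1, 329.0, 42.0]
tcp_rot: [-3.141, 0.0, 1.462]
ft_force: [-0.4, 0.4, -0.4]
opening: 0.4
grip_force: 0.0
(array([-0.01,  0.01,  0.  ]), -0.01)
```

```bash

python3 -m inch '[[[-0.01,0.01,0],0,0.2],[[0,0,0],0,0.5],[[0,0,0],0,1],[[0,0,0],0,1],[[0,0,0],0,1],[[0,0,0],0,1],[[0,0,-0.2],0,1],[[0,0,-0.4],0,1],[[0,0,-0.7],0,1],[[0,0,-0.8],0,1]]'
python3 -m inch '[[[0,0,0],-0.42,1],[[0,0,0],0,1],[[0,0,0],0,1],[[0,0,0],0,1],[[0,0,0],0,1],[[0,0,0],0,1],[[0,0,0],0,1],[[0,0,0],0,1],[[0,0,0],0,1],[[0,0,0],0,1]]'
python3 pl.py -22 6.6
```

```text
t: 60.65
eef_pos: [386.2, 328.2, 169.9]
tcp_rot: [-3.141, 0.001, 1.463]
ft_force: [-0.0, 1.3, -2.5]
opening: 0.145
grip_force: 30.0
t: 61.9
eef_pos: [386.6, 328.5, 168.5]
tcp_rot: [3.142, -0.0, 1.499]
ft_force: [0.6, 0.6, -0.9]
opening: 0.145
grip_force: 30.0
[527.62363411  14.34405968] z170: (array([-5.06,  2.72, -0.03]), -0.0) z49.5 (array([-5.06,  2.72,  1.98]), -0.0)
```

```bash

python3 -m inch '[[[-0.2,0.3,0],0,1],[[-0.5,0.42,0],0,1],[[-0.6,0.5,0],0,1],[[-0.7,0.5,0],0,1],[[-0.7,0.5,0],0,1],[[-0.7,0.3,0],0,1],[[-0.7,0.2,0],0,1],[[-0.5,0,0],0,1],[[-0.3,0,0],0,1],[[-0.16,0,0],0,1]]'
python3 -m inch '[[[0,0,0],0,1],[[0,0,0.1],0,1],[[0,0,0.2],0,1],[[0,0,0.3],0,1],[[0,0,0.2],0,1],[[0,0,0],0,1],[[0,0,0],0,1],[[0,0,0],0,1],[[0,0,0],0,1],[[0,0,0],0,1]]'
python3 pl.py -22 6.6
python3 - <<'E'
from h import *
p=eyes.read_camera("wrist"); cv2.imwrite("pics/w4.png",p["pixels"][:,:,::-1])
E
```

```text
t: 63.15
eef_pos: [527.7, 13.6, 168.5]
tcp_rot: [3.142, -0.0, 1.499]
ft_force: [0.3, 0.9, -2.4]
opening: 0.149
grip_force: 30.0
t: 64.4
eef_pos: [527.8, 14.1, 120.7]
tcp_rot: [3.141, -0.0, 1.499]
ft_force: [-1.2, -0.3, -2.2]
opening: 0.147
grip_force: 30.0
[527.62363411  14.34405968] z170: (array([ 0.  , -0.  , -0.82]), -0.0) z49.5 (array([ 0.  , -0.  ,  1.19]), -0.0)
```

View pics/w4.png

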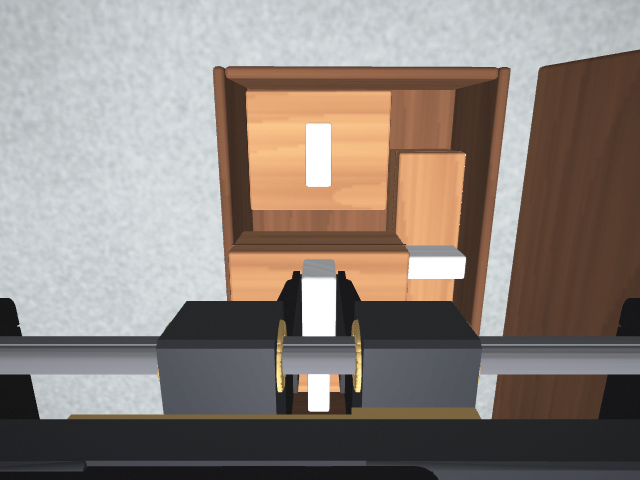

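The wrist picture shows e above the gap beside d, whose near edge is at row 210. d and a have not moved.

```bash

python3 -m inch '[[[0,0,0.15],0,1],[[0,0,0.15],0,1],[[0,0,0.1],0,1],[[0,0,0.08],0,1],[[0,0,0.06],0,1],[[0,0,0.05],0,1],[[0,0,0.05],0,1],[[0,0,0.05],0,1],[[0,0,0],0,1],[[0,0,0],0,1]]'
python3 -m inch '[[[0,0,0.05],0,1],[[0,0,0.05],0,1],[[0,0,0.05],0,1],[[0,0,0.05],0,1],[[0,0,0.05],0,1],[[0,0,0.05],0,1],[[0,0,0.05],0,1],[[0,0,0.05],0,1],[[0,0,0.05],0,1],[[0,0,0.05],0,1]]'
```

```text
t: 65.7
eef_pos: [527.8, 14.1, 79.1]
tcp_rot: [3.141, -0.0, 1.499]
ft_force: [1.0, -0.3, -1.2]
opening: 0.143
grip_force: 30.0
t: 66.95
eef_pos: [527.8, 14.1, 48.8]
tcp_rot: [3.142, -0.0, 1.499]
ft_force: [-0.0, 0.7, -1.8]
opening: 0.145
grip_force: 30.0
```

```bash

python3 -m inch '[[[0,0,0],0,0.9],[[0,0,0],0,0.5],[[0,0,0],0,0.4],[[0,0,0],0,0.4],[[0,0,-0.2],0,0.4],[[0,0,-0.5],0,0.4],[[0,0,-0.8],0,0.4],[[-0.5,0,-0.9],0,0.4],[[-0.6,0,-0.9],0,0.4],[[-0.7,0,-0.9],0,0.4]]'
python3 -m inch '[[[-0.6,0,0],0,0],[[0,0,0],0,0],[[0,0,0],0,0],[[0,0,0],0,0],[[0,0,0],0,0],[[0,0,0],0,0],[[0,0,0],0,0],[[0,0,0],0,0],[[0,0,0],0,0],[[0,0,0],0,0]]'
python3 - <<'E'
from h import *
p=eyes.read_camera("wrist"); cv2.imwrite("pics/w5.png",p["pixels"][:,:,::-1])
S=eyes.read_camera("side"); cv2.imwrite("pics/side2.png",cv2.resize(S["pixels"][100:300,180:440,::-1],None,fx=2.5,fy=2.5))
E
```

```text
t: 68.2
eef_pos: [519.8, -89.4, 297.3]
tcp_rot: [3.14, 0.0, 1.5]
ft_force: [0.4, -0.0, 0.5]
opening: 0.3
grip_force: 0.0
t: 69.45
eef_pos: [517.8, -124.7, 294.3]
tcp_rot: [-3.142, -0.0, 1.499]
ft_force: [0.1, -0.5, 0.6]
opening: 0.501
grip_force: 0.0
```

View pics/w5.png

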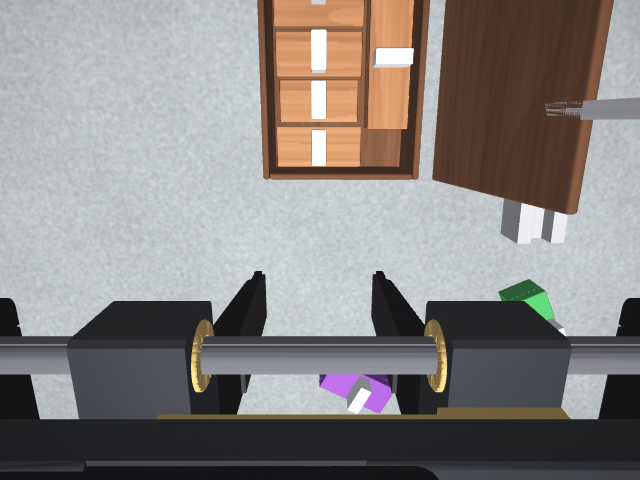

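View pics/side2.png

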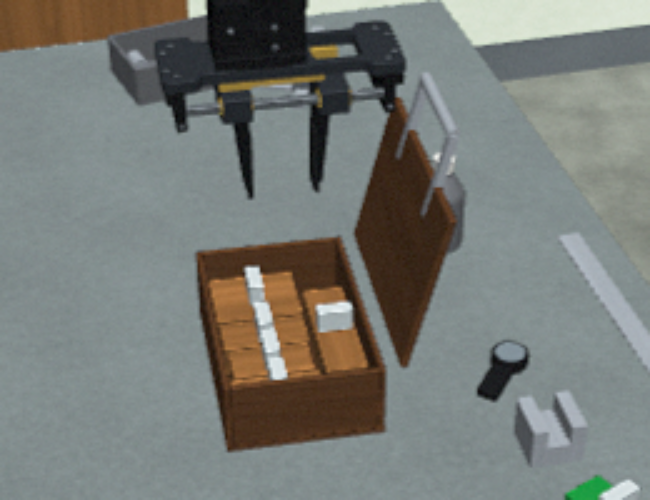

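Both pictures show all five cases flat in the chest: b, f, e and d in the front column and a behind them. The lid still leans back and the bystanders are where they were. Next I go back to the bar.

```bash
python3 -c "
from h import *
print(go(687.3,-4.7,360,1.501))"
```

```text
(array([ 2.2 ,  2.67, -1.09]), -0.02)
```

```bash

python3 -m inch '[[[0,0,-0.5],0,0],[[0,0,-0.59],0,0],[[0.3,0.3,0],0,0],[[0.4,0.5,0],0,0],[[0.5,0.6,0],0,0],[[0.5,0.6,0],0,0],[[0.3,0.4,0],0,0],[[0.2,0.27,0],0,0],[[0,0,0],0,0],[[0,0,0],0,0]]'
python3 - <<'E'
from h import *
print(go(687.4,-4.8,260,1.501))
p=eyes.read_camera("side"); cv2.imwrite("pics/x.png",p["pixels"])
q=eyes.spot_point("lid_bar",p)[0]; print(q["score"],unproj(p,q["centre"],280))
H=place(np.array([[86,0,75.]]),(549.1,6.2,-.071))[0]
for th in(1.7,1.75,1.8,1.85): 
    t=th+.019; X=H+210*np.array([-np.cos(t)*.9975,np.cos(t)*.071,np.sin(t)]); print(th,X,proj(p,X[None])[0][::-1],q["centre"])
E
```

```text
t: 70.8
eef_pos: [686.5, -4.8, 359.7]
tcp_rot: [-3.141, 0.0, 1.499]
ft_force: [-0.2, 0.7, -0.5]
opening: 0.501
grip_force: 0.0
(array([0.  , 0.01, 1.66]), -0.02)
0.74 [688.24830319   8.8142412 ]
1.7 [665.81477026  -2.10250772 282.69796367] [140.04910109 344.2558325 ] [137.5, 352.4]
1.75 [676.13073427  -2.83677684 280.88859301] [140.3465228  348.80533024] [137.5, 352.4]
1.8 [686.34360124  -3.56370772 278.56460808] [140.85239993 353.28069981] [137.5, 352.4]
1.85 [696.42784433  -4.28148342 275.73181766] [141.56373602 357.66834705] [137.5, 352.4]
```

```bash

python3 -m inch '[[[0,0.01,0.3],0,0],[[0,0,0.4],0,0],[[0,0,0.4],0,0],[[0,0,0.3],0,0],[[0,0,0.2],0,0],[[0,0,0.06],0,0],[[0,0,0],0,0.5],[[0,0,0],0,1],[[0,0,0],0,1],[[0,0,0],0,1]]'
python3 -m inch '[[[0,0,0],0,1],[[0,0,0],0,1],[[0,0,0],0,1],[[0,-0.20,-0.05],0,1],[[0,-0.21,-0.03],0,1],[[0,-0.21,-0.02],0,1],[[0,-0.21,-0.01],0,1],[[0,-0.21,0],0,1],[[0,-0.21,0.02],0,1],[[0,-0.21,0.03],0,1]]'
```

```text
t: 72.15
eef_pos: [687.7, -4.4, 260.4]
tcp_rot: [3.141, -0.0, 1.499]
ft_force: [4.0, -0.7, 0.1]
opening: 0.135
grip_force: 2.1
t: 73.4
eef_pos: [599.5, 2.1, 263.8]
tcp_rot: [3.141, -0.001, 1.499]
ft_force: [4.1, 3.3, 3.2]
opening: 0.117
grip_force: 30.0
```

```bash

python3 -m inch '[[[0,-0.21,0.04],0,1],[[0,-0.20,0.05],0,1],[[0,-0.20,0.07],0,1],[[0,-0.19,0.08],0,1],[[0,-0.19,0.09],0,1],[[0,-0.18,0.10],0,1],[[0,-0.18,0.11],0,1],[[0,-0.17,0.12],0,1],[[0,-0.16,0.13],0,1],[[0,-0.15,0.14],0,1]]'
python3 -m inch '[[[0,-0.15,0.15],0,1],[[0,-0.14,0.16],0,1],[[0,-0.13,0.17],0,1],[[0,-0.12,0.17],0,1],[[0,-0.11,0.18],0,1],[[0,-0.09,0.19],0,1],[[0,-0.08,0.19],0,1],[[0,-0.07,0.20],0,1],[[0,-0.06,0.20],0,1],[[0,-0.05,0.20],0,1]]'
python3 -c "
from h import *
print(go(424.6,14,60,1.5))"
```

```text
t: 74.65
eef_pos: [489.5, 10.0, 207.4]
tcp_rot: [-3.14, -0.001, 1.499]
ft_force: [3.8, 4.9, 0.4]
opening: 0.115
grip_force: 30.0
t: 75.9
eef_pos: [429.4, 14.2, 98.6]
tcp_rot: [-3.139, -0.0, 1.499]
ft_force: [1.0, 5.8, 2.1]
opening: 0.118
grip_force: 30.0
(array([-0.01, -0.08,  0.64]), -0.01)
```

```bash

python3 -m inch '[[[0,-0.03,0.16],0,1],[[0,-0.02,0.15],0,1],[[0,-0.02,0.12],0,1],[[0,-0.01,0.1],0,1],[[0,0,0.08],0,1],[[0,0,0.04],0,1],[[0,0,0.02],0,1],[[0,0,0],0,1],[[0,0,0],0,1],[[0,0,0],0,1]]'
```

```text
t: 77.15
eef_pos: [424.7, 14.6, 58.6]
tcp_rot: [-3.139, -0.0, 1.5]
ft_force: [1.0, 5.9, -2.9]
opening: 0.118
grip_force: 30.0
```

```bash

python3 -m inch '[[[0,0,0.02],0,1],[[0,0,0.02],0,1],[[0,0,0.02],0,1],[[0,0,0],0,1],[[0,0,0],0,1],[[0,0,0],0,1],[[0,0,0],0,1],[[0,0,0],0,1],[[0,0,0],0,1],[[0,0,0],0,1]]'
```

```text
t: 78.4
eef_pos: [424.6, 14.6, 56.1]
tcp_rot: [-3.14, -0.0, 1.5]
ft_force: [-4.0, 6.2, 24.0]
opening: 0.119
grip_force: 30.0
```

```bash

python3 -m inch '[[[0,0,-0.04],0,1],[[0,0,0],0,0.7],[[0,0,0],0,0.4],[[0,0,0],0,0],[[0,0,0],0,0],[[0,0,0],0,0],[[0,0,-0.3],0,0],[[0,0,-0.6],0,0],[[0,0,-0.9],0,0],[[0,0,-0.9],0,0]]'
python3 -m inch '[[[0,0,-0.5],0,0],[[0,0,0],0,0],[[0,0,0],0,0],[[0,0,0],0,0],[[0,0,0],0,0],[[0,0,0],0,0],[[0,0,0],0,0],[[0,0,0],0,0],[[0,0,0],0,0],[[0,0,0],0,0]]'
python3 - <<'E'
from h import *
p=eyes.read_camera("wrist"); cv2.imwrite("pics/w6.png",p["pixels"][:,:,::-1])
S=eyes.read_camera("side"); cv2.imwrite("pics/side3.png",cv2.resize(S["pixels"][100:340,180:480,::-1],None,fx=2.5,fy=2.5))
q=eyes.spot_point("lid_bar",S)
print([(k["score"],k["centre"],unproj(S,k["centre"],79)) for k in q[:1]])
E
```

```text
t: 79.65
eef_pos: [425.7, 14.3, 221.6]
tcp_rot: [-3.141, -0.0, 1.499]
ft_force: [1.1, -0.8, 0.1]
opening: 0.498
grip_force: 0.0
t: 80.9
eef_pos: [426.1, 14.3, 250.0]
tcp_rot: [3.142, -0.0, 1.499]
ft_force: [-0.2, -0.0, 0.1]
opening: 0.5
grip_force: 0.0
[(0.97, [224.5, 240.3], array([425.04272008,  21.54147999]))]
```

View pics/side3.png

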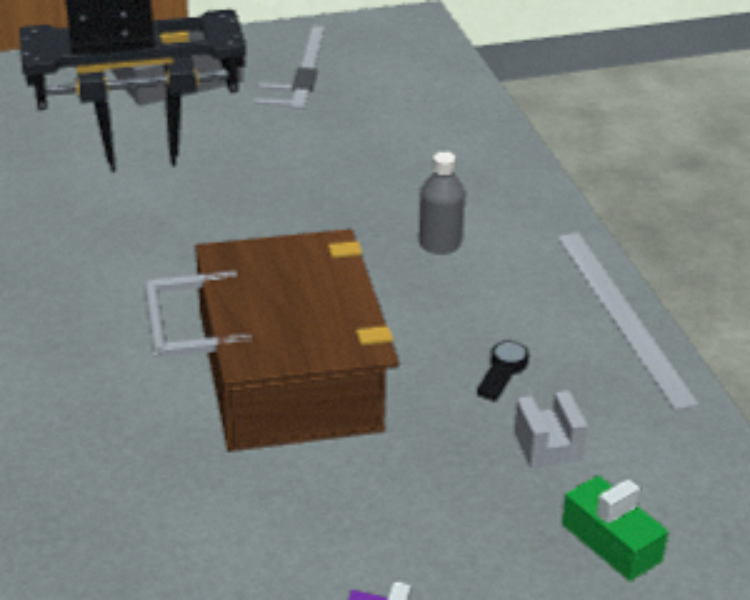

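The picture shows the lid flat on the rim with its bar at about (155, 315) in the crop. The gripper is clear above it and the bystanders have not moved.

```bash
python3 -c "
from cell import env
print(env.job_done())"
```

```text
the job is handed in; nothing more can be done
None
```

I packed all five gauge cases on the bench (a, b, d, e and f; c was absent) flat in the chest and shut the lid gently. I left the loupe, oil bottle, vee block and look-alikes alone, and handed the job in at about 81 s; no verdict came back.

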